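Press the snap lid shut all round

ROBOT

A 6-joint arm with a two-finger parallel gripper is mounted at the origin on a cart in front of the work surface, level with it; the furniture and walls round the work are solid. World frame = base frame: x ahead of the robot, y to its left, z up, the work surface at z = 0. Lengths are in m, angles in degrees, forces in N, time in s.
With the tool pointing down it reaches from about 0.4 to 0.825 m from the base axis. Payload 7 kg.
Tool frame: the origin (TCP) lies at the very end of the fingers, on their centre line; the grasp point (between the pads) lies 19 mm behind it (ctrl.grip_depth is the distance from the TCP to the grasp point, in m); z points along the fingers, y is the line along which they close (so a half turn about z gives the same grasp; the last joint's range is limited). The gripper opens to 88 mm and grips with 3 to 60 N. Pads are 19 mm wide; open, the fingers measure 130 mm over their backs; the gripper's body (78 mm by 193 mm) begins 47 mm behind the grasp point.
Start: joints at [90.934, 20.546, 0.682, 0, -70.136, -16.507], TCP at [0.181, 0.65, 0.204] pointing down, gripper open.
Joint ranges: [-176.03, 176.03], [-82.01, 121.73], [-58.28, 71.71], [-173.87, 95.51], [-174.79, -0.11], [-173.66, 173.66]. Speed limits (degrees/s): [136.94, 136.94, 172.46, 180, 180, 180].

INTERFACE

Orientations are given as [roll, pitch, yaw] about the fixed x, y, z axes, in that order (R = Rz(yaw) Ry(pitch) Rx(roll)).
In Python, from plant import get_obs, eyes, ctrl, spotter gives the robot as it stands.
- The arm moves only by the shell command python3 -m crank 'ROWS'. ROWS is JSON, one flat list of numbers, 7 for each row, row after row: the turn, a rotation vector about the tool's x, y, z in rad, then the shift along the tool's x, y, z in mm, then the opening, from 0 (shut) to 1 (fully open). A call has 1 to 5 rows; each row shifts and turns the commanded pose from where the row before left it, along the tool's axes as they then stand; what a row does not reach is not made up. A row lasts 1/8 s, in which the tool goes at most 62.5 mm and 10.7 degrees, less where a joint would pass 70% of its speed; a pose out of reach is approached as far as the arm can. A call is refused whole if a number of a shift passes 62.5 or a number of a turn 0.188, either way. A call with a gripper value outside its range is refused whole. The fingers move at their own pace and stop on an object; the grip force is fixed at half the most. Time passes only in rows, so rows that do not move let the fingers close. It gives the time, the measured TCP pose, the force, the opening and the grip force at its end, in the units of the state.
- get_obs(): the state, without advancing time (a new reading comes with each control period).
- eyes.snapshot(name): name is "side" or "top"; returns the picture (400x640x3 uint8, blue, green, red); there is no depth.
- eyes.camera_model(name): a dict with "fx", "fy", "cx", "cy" (pixels), "extrinsics" (4x4, takes a point from camera to world coordinates). Camera axes: x right, y down, z forward; pixel columns grow to the right and rows downward; lengths in m; the calibration is good to about 2 mm. A picture is of the moment at which its call begins. camera_model takes no time and is no camera call.
- ctrl.close_job(): hands the job in; it is judged then, once.
Trained networks look in the newest picture that a camera, given by its name, has taken for a name from the list of things; names that differ only in an ending like _2 or _b are one class to them, and where a whole thing is asked for, a point or a joint stands for the part that bears it (a point fixed in the world has none). Each returns a list of dicts, best first, with "p" (0 to 1); they miss things now and then, are a little off and sometimes report something else, mostly with a low value. They report only what shows in the picture. A call takes as long as a camera call.
- spotter.outline_of(camera, target): "region" (400x640 bool, what is visible of it) and "rect" ([left, top, width, height] in pixels, round what is visible of it).
- spotter.place_of(camera, target): "location" ([column, row] in pixels: a listed point, or the origin of a listed thing).
The state is a dict: "clock": time; "joint_pos": joint angles; "qvel": joint speeds; "tau": joint torques, N m; "tool_pos": TCP position; "orientation": TCP orientation; "force": force on the tool from outside, world axes, zero at the start; "moment": the same for the moment, N m; "opening": finger opening in m; "gripper_force": force on a finger pad.
Only numpy, scipy, OpenCV 4.12 (cv2) and the standard library are available. Lean on these libraries where they do the work, as an engineer would, in place of code of your own. Each camera call takes 0.05 s, during which the arm holds its last target. There are 200 camera calls.

TASK

The blue lid has been laid on the white storage box, but the four sections of its rim still stand up, with a red line showing under each. With the fingertips, press down on the rim section by section until all four sides have clicked shut, then move clear. Only press: do not lift the box, push it along or lean hard on it, and leave the things around it where they are.

Things in the scene. Friction and masses are not known exactly. Their poses are not given: they have to be found in the camera images.
- snap_box: white plastic storage box with a blue snap-fit lid, loose on the counter, about 0.7 kg; footprint 102 (its x) by 152 (its y) mm with the lid. Origin: centre of its underside; z up. The lid's rectangular centre (with a paper label) is recessed, its surface 60 mm above the origin; the four lid corners are fixed, 64 mm above the origin. Along each of the four sides runs a separate springy rim section.
- rim_front_top (a point): middle of the flat upper face of the long blue rim section on the box's -x side; the face is about 18 mm wide and 106 mm long, along the box's y axis. 76 mm above the box's underside while raised, 68 mm when shut. Moves with the section; same axes as the box.
- rim_front (a joint): travel of the front rim section, straight down: 0 = raised (a red line on the box wall shows below its skirt), 0.008 m = clicked shut (red line hidden). A snap spring: pushing takes about 6 N at first, less as it goes down; past half travel (4 mm) it snaps shut by itself and stays, before that it springs back up.
- rim_back_top (a point): middle of the flat upper face of the long blue rim section on the box's +x side; the face is about 18 mm wide and 106 mm long, along the box's y axis. 76 mm above the box's underside while raised, 68 mm when shut. Moves with the section; same axes as the box.
- rim_back (a joint): travel of the back rim section, straight down: 0 = raised (a red line on the box wall shows below its skirt), 0.008 m = clicked shut (red line hidden). A snap spring: pushing takes about 6 N at first, less as it goes down; past half travel (4 mm) it snaps shut by itself and stays, before that it springs back up.
- rim_left_top (a point): middle of the flat upper face of the short blue rim section on the box's +y side; the face is about 18 mm wide and 56 mm long, along the box's x axis. 76 mm above the box's underside while raised, 68 mm when shut. Moves with the section; same axes as the box.
- rim_left (a joint): travel of the left rim section, straight down: 0 = raised (a red line on the box wall shows below its skirt), 0.008 m = clicked shut (red line hidden). A snap spring: pushing takes about 6 N at first, less as it goes down; past half travel (4 mm) it snaps shut by itself and stays, before that it springs back up.
- rim_right_top (a point): middle of the flat upper face of the short blue rim section on the box's -y side; the face is about 18 mm wide and 56 mm long, along the box's x axis. 76 mm above the box's underside while raised, 68 mm when shut. Moves with the section; same axes as the box.
- rim_right (a joint): travel of the right rim section, straight down: 0 = raised (a red line on the box wall shows below its skirt), 0.008 m = clicked shut (red line hidden). A snap spring: pushing takes about 6 N at first, less as it goes down; past half travel (4 mm) it snaps shut by itself and stays, before that it springs back up.
- coin_roll_mid (a point): grey-blue paper-wrapped roll of coins standing on end beside the box, 26 mm across, 50 high mm; about the middle of the thing; loose, to be left alone
- eraser_b_mid (a point): pink and white eraser lying beside the box, 20x44x12 mm; about the middle of the thing; loose, to be left alone
- mug_mid (a point): white mug with a handle, 82x114, 91 high mm; about the middle of the thing; loose, to be left alone
- stamp_mid (a point): rubber stamp with a red ball knob, standing, 27 across, 76 high mm; about the middle of the thing; loose, to be left alone
- calculator_mid (a point): desk calculator lying flat, 147x103x19 mm; about the middle of the thing; loose, to be left alone

How it is judged:
By the outcome, as a careful person would: the job done as asked, in the order asked, and still so for the second after the job is handed in, with the robot touching nothing.
It also fails if it takes over 48 s, if anything falls off the work surface, if the arm or the gripper's body presses on something with over 40 N, if the wrist force passes 120 N, or if a joint passes its speed limit or range.

## Working session

There is one attempt and no reset: what is moved stays moved. The work goes in short steps, Python scripts to look and compute and a shell command to move; the robot and the scene stay as the last step left them, time stands still between calls to the robot, and variables do not carry over. Pictures are saved under pics/ and viewed, at most 10 in all, crops included, and the job is handed in when it is done.

```bash
mkdir -p pics; cat > h.py <<'E'
import numpy as np, cv2
from plant import get_obs, eyes, ctrl, spotter
def ray(cam,px,z):
    m=eyes.camera_model(cam);T=np.array(m["extrinsics"])
    d=T[:3,:3]@np.array([(px[0]-m["cx"])/m["fx"],(px[1]-m["cy"])/m["fy"],1]);o=T[:3,3]
    return o+d*(z-o[2])/d[2]
E
python3 - <<'E'
from h import *
o=get_obs();print({k:np.round(o[k],3) for k in("clock","tool_pos","orientation","force","opening")})
for c in("top","side"):
    cv2.imwrite(f"pics/{c}0.png",eyes.snapshot(c))
    print(c,np.round(np.array(eyes.camera_model(c)["extrinsics"])[:3],2).tolist())
    for n in("snap_box","rim_front_top","rim_back_top","rim_left_top","rim_right_top","coin_roll_mid","eraser_b_mid","mug_mid","stamp_mid","calculator_mid"):
        z={"snap_box":0,"coin_roll_mid":.025,"eraser_b_mid":.006,"mug_mid":.045,"stamp_mid":.038,"calculator_mid":.01}.get(n,.076)
        for r in spotter.place_of(c,n)[:2]: print(c,n,round(r["p"],2),np.round(r["location"]),np.round(ray(c,r["location"],z),3))
E
```

```text
{'clock': np.float64(0.0), 'tool_pos': array([0.181, 0.65 , 0.203]), 'orientation': array([ 1.79908e+02, -7.00000e-03, -1.55810e+01]), 'force': array([ 0.111, -0.231, -0.209]), 'opening': np.float64(0.088)}
top [[-0.01, -0.99, 0.15, 0.32], [-1.0, 0.01, -0.0, -0.11], [0.0, -0.15, -0.99, 1.24]]
top snap_box 0.96 [371. 199.] [ 0.529 -0.263  0.   ]
top rim_front_top 0.65 [366. 203.] [ 0.505 -0.24   0.076]
top rim_back_top 0.85 [379. 184.] [ 0.56  -0.278  0.076]
top rim_left_top 0.59 [353. 183.] [ 0.563 -0.206  0.076]
top rim_right_top 0.61 [396. 205.] [ 0.5   -0.323  0.076]
top coin_roll_mid 0.4 [342. 212.] [ 0.49  -0.176  0.025]
top eraser_b_mid 0.48 [366. 231.] [ 0.437 -0.247  0.006]
top eraser_b_mid 0.39 [368. 200.] [ 0.526 -0.255  0.006]
top mug_mid 0.82 [272. 218.] [0.47  0.022 0.045]
top stamp_mid 0.43 [314. 234.] [ 0.426 -0.097  0.038]
top calculator_mid 0.61 [231. 227.] [0.448 0.14  0.01 ]
top calculator_mid 0.32 [310. 235.] [ 0.424 -0.084  0.01 ]
side [[0.89, -0.27, 0.36, 0.22], [-0.45, -0.55, 0.7, -0.73], [0.01, -0.79, -0.61, 0.59]]
side snap_box 0.9 [342. 259.] [ 0.526 -0.268  0.   ]
side rim_front_top 0.68 [326. 230.] [ 0.496 -0.244  0.076]
side rim_back_top 0.68 [366. 233.] [ 0.563 -0.288  0.076]
side rim_back_top 0.48 [266. 213.] [ 0.406 -0.139  0.076]
side rim_left_top 0.56 [346. 209.] [ 0.567 -0.205  0.076]
side rim_right_top 0.57 [345. 254.] [ 0.497 -0.32   0.076]
side coin_roll_mid 0.66 [311. 231.] [ 0.492 -0.182  0.025]
side eraser_b_mid 0.48 [304. 261.] [ 0.447 -0.243  0.006]
side mug_mid 0.72 [269. 178.] [0.472 0.023 0.045]
side mug_mid 0.22 [346. 252.] [ 0.518 -0.29   0.045]
side calculator_mid 0.63 [247. 171.] [0.447 0.132 0.01 ]
```

```bash
python3 - <<'E'
from h import *
a=cv2.imread("pics/top0.png")[130:270,270:440];b=cv2.imread("pics/side0.png")[150:310,220:440]
cv2.imwrite("pics/z0.png",np.hstack([cv2.resize(a,(400,int(140*400/170))),cv2.resize(b,(400,int(160*400/220)))[:]][0:1]+[cv2.copyMakeBorder(cv2.resize(b,(400,290)),0,39,0,0,0)]))
# blue lid region -> rect fit
for c in("top","side"):
    im=cv2.imread(f"pics/{c}0.png");h=cv2.cvtColor(im,cv2.COLOR_BGR2HSV)
    r=spotter.outline_of(c,"snap_box")
    print(c,r[0]["p"],r[0]["rect"])
    m=((h[...,0]>95)&(h[...,0]<130)&(h[...,1]>110)&cv2.dilate(r[0]["region"].astype(np.uint8),np.ones((5,5))).astype(bool)).astype(np.uint8)
    k=max(cv2.findContours(m,0,1)[0],key=cv2.contourArea)[:,0]
    w=np.array([ray(c,p,.075)[:2] for p in k],np.float32)*1000
    print(len(k),cv2.minAreaRect(w))
E
```

```text
top 0.68 [341.2, 169.8, 63.4, 53.4]
184 ((527.0184326171875, -259.5884704589844), (148.61407470703125, 94.93853759765625), 58.49238967895508)
side 0.57 [319.1, 207.6, 50.5, 76.7]
230 ((518.7140502929688, -280.63763427734375), (156.82725524902344, 101.65462493896484), 57.944297790527344)
```

View pics/z0.png

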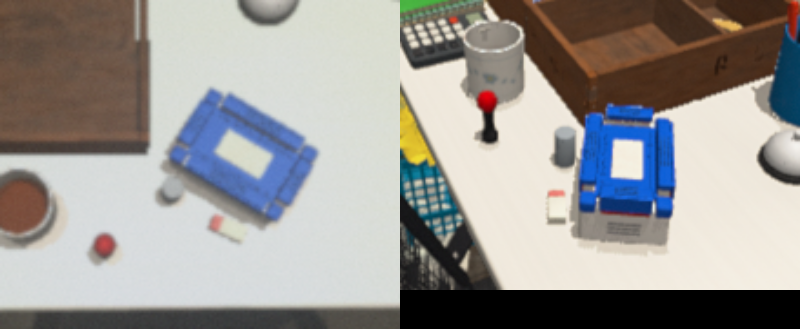

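View pics/side0.png

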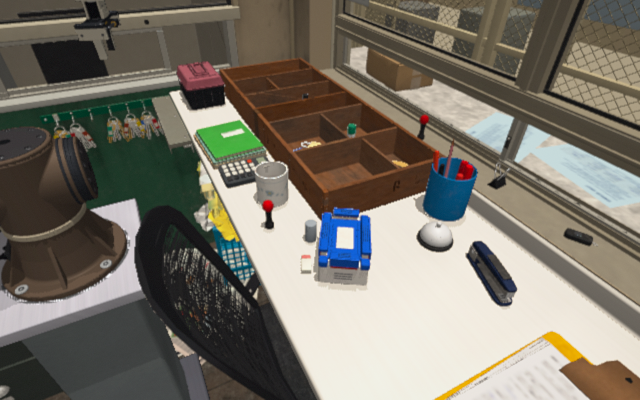

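Both pictures agree. The box is at about (0.529, -0.263) with yaw about -31°, and all four rims are raised. The lid spans about (341–404, 170–223) in the top view. The coin roll is close to its front-left corner at (342,212), the eraser is on the front side at (366,231), and a red line shows on the right side. One tool orientation works for all four presses with the fingers closed.

```bash
python3 -m crank '[0,0,0,50,31,0,0, 0,0,0,50,31,0,0, 0,0,0,50,31,0,0, 0,0,0,50,31,0,0, 0,0,0,50,31,0,0]'; python3 -m crank '[0,0,0,50,31,0,0, 0,0,0,50,31,0,0, 0,0,0,50,31,0,0, 0,0,0,18,53,0,0, 0,0,0,18,53,0,0]'
python3 -c "
from h import *
print(ray('side',(447,217),0),ray('side',(350,210),.076),ray('side',(330,205),.07))"
```

```text
clock: 1.82
tool_pos: [0.3815, 0.4324, 0.2039]
orientation: [-180.0, -0.0, -15.5]
force: [1.7, 0.1, -0.0]
opening: 0.0432
gripper_force: 0.0
clock: 2.45
tool_pos: [0.5064, 0.1903, 0.2034]
orientation: [180.0, 0.0, -15.6]
force: [-0.2, 0.2, -0.3]
opening: 0.0011
gripper_force: 0.0
[ 0.82527138 -0.26097037  0.        ] [ 0.5732376  -0.21032103  0.076     ] [ 0.54619383 -0.16932916  0.07      ]
```

```bash
python3 -m crank '[0,0,0,13,52,0,0, 0,0,0,13,52,0,0, 0,0,0,13,52,0,0, 0,0,0,13,52,0,0, 0,0,0,13,52,0,0]'; python3 -m crank '[0,0,0,13,52,0,0, 0,0,0,13,52,0,0, 0,0,0,13,52,0,0, 0,0,0.135,0,0,0,0, 0,0,0.135,0,0,0,0]'; python3 -m crank '[0,0,0,0,0,40,0, 0,0,0,0,0,40,0, 0,0,0,0,0,0,0]'
cat > t.py <<'E'
from h import *
import sys
from scipy.spatial.transform import Rotation as Ro
o=get_obs();p=np.array(o["tool_pos"]);R=Ro.from_euler("xyz",o["orientation"],degrees=True)
c=np.array([.529,-.263]);u=np.array([np.cos(np.radians(-31)),np.sin(np.radians(-31))]);v=np.array([-u[1],u[0]])
for n,q in dict(front=c-.042*u,back=c+.042*u,left=c+.067*v,right=c-.067*v).items():
    print(n,np.round(q,3),np.round(1000*R.inv().apply(np.r_[q,.076]-p),1))
E
python3 t.py
python3 - <<'E'
from h import *
im=[cv2.resize(eyes.snapshot("top")[150:240,310:430],(400,300),interpolation=2),cv2.resize(eyes.snapshot("side")[180:300,260:420],(400,300),interpolation=2)]
cv2.imwrite("pics/z1.png",np.hstack(im))
E
```

```text
clock: 3.08
tool_pos: [0.4988, -0.0774, 0.204]
orientation: [-180.0, -0.0, -15.6]
force: [1.0, -0.1, -0.3]
opening: 0.0004
gripper_force: 0.0
clock: 3.7
tool_pos: [0.4943, -0.2376, 0.2034]
orientation: [180.0, 0.0, -31.4]
force: [-1.2, 0.7, 0.5]
opening: 0.0004
gripper_force: 0.0
clock: 4.08
tool_pos: [0.4925, -0.2362, 0.1212]
orientation: [179.9, 0.3, -31.1]
force: [0.1, 0.2, 1.2]
opening: 0.0002
gripper_force: 0.0
front [ 0.493 -0.241] [ 3.4  4.1 45.2]
back [ 0.565 -0.285] [87.4  4.  44.7]
left [ 0.564 -0.206] [ 45.3 -63.   44.8]
right [ 0.494 -0.32 ] [45.4 71.  45.1]
```

View pics/z1.png

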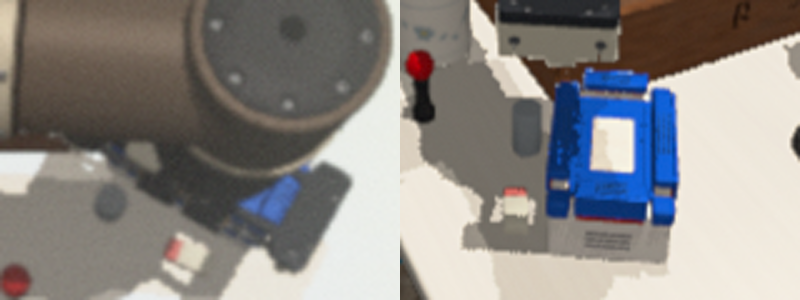

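```bash
python3 -m crank '[0,0,0,3,3,20,0, 0,0,0,0,0,15,0, 0,0,0,0,0,0,0]'; for i in 1; do python3 -m crank '[0,0,0,0,0,4,0, 0,0,0,0,0,4,0, 0,0,0,0,0,0,0]'; done;  python3 -m crank '[0,0,0,0,0,2,0, 0,0,0,0,0,0,0]'
```

```text
clock: 4.55
tool_pos: [0.4954, -0.2405, 0.0885]
orientation: [180.0, 0.0, -31.0]
force: [0.2, -0.2, 0.6]
opening: 0.0001
gripper_force: 0.0
clock: 4.92
tool_pos: [0.4956, -0.2406, 0.0805]
orientation: [180.0, 0.0, -31.0]
force: [0.3, 0.4, 0.3]
opening: 0.0004
gripper_force: 0.0
clock: 5.18
tool_pos: [0.4956, -0.2406, 0.0785]
orientation: [180.0, 0.0, -31.0]
force: [-0.1, 0.9, 0.9]
opening: 0.0005
gripper_force: 0.0
```

```bash
python3 -m crank '[0,0,0,0,0,2,0, 0,0,0,0,0,2,0, 0,0,0,0,0,0,0]'; python3 -m crank '[0,0,0,0,0,2,0, 0,0,0,0,0,0,0]';python3 -m crank '[0,0,0,0,0,1,0, 0,0,0,0,0,0,0]'
```

```text
clock: 5.55
tool_pos: [0.4955, -0.2406, 0.0743]
orientation: [180.0, 0.0, -31.0]
force: [-0.2, 0.8, -0.6]
opening: 0.0003
gripper_force: 0.0
clock: 5.8
tool_pos: [0.4956, -0.2406, 0.0724]
orientation: [180.0, 0.0, -31.0]
force: [-0.4, 0.8, 1.1]
opening: 0.0008
gripper_force: 0.0
clock: 6.05
tool_pos: [0.4957, -0.2406, 0.0715]
orientation: [180.0, 0.0, -31.0]
force: [-0.2, 0.5, 0.5]
opening: 0.0003
gripper_force: 0.0
```

```bash
python3 - <<'E'
from h import *
im=[cv2.resize(eyes.snapshot("top")[150:240,310:430],(400,300),interpolation=2),cv2.resize(eyes.snapshot("side")[180:300,260:420],(400,300),interpolation=2)]
cv2.imwrite("pics/z2.png",np.hstack(im))
for c in("top","side"):
    for n in("rim_front_top","rim_left_top"):
        for r in spotter.place_of(c,n)[:1]: print(c,n,round(r["p"],2),np.round(r["location"]),np.round(ray(c,r["location"],.072),3))
E
```

```text
side rim_front_top 0.5 [325. 232.] [ 0.495 -0.244  0.072]
side rim_left_top 0.63 [348. 211.] [ 0.57  -0.207  0.072]
```

View pics/z2.png

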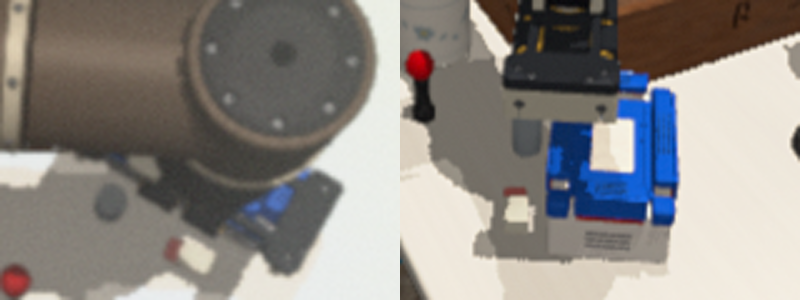

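The front rim now looks flush with its corners, at crop (570,150), unlike the raised back rim at (663,140). I'll feel for the shut stop at 68 mm to be sure.

```bash
python3 -m crank '[0,0,0,0,0,2,0, 0,0,0,0,0,0,0]';python3 -m crank '[0,0,0,0,0,1,0, 0,0,0,0,0,0,0]'; python3 -m crank '[0,0,0,0,0,1,0, 0,0,0,0,0,0,0]'
```

```text
clock: 6.6
tool_pos: [0.4955, -0.2406, 0.0693]
orientation: [180.0, 0.0, -31.0]
force: [0.5, 0.7, -0.2]
opening: 0.0007
gripper_force: 0.0
clock: 6.85
tool_pos: [0.4956, -0.2406, 0.0685]
orientation: [180.0, 0.0, -31.0]
force: [-1.3, -0.5, 0.2]
opening: 0.0001
gripper_force: 0.0
clock: 7.1
tool_pos: [0.4956, -0.2406, 0.0675]
orientation: [180.0, 0.0, -31.0]
force: [-0.1, -0.7, -0.1]
opening: 0.0002
gripper_force: 0.0
```

```bash
python3 -m crank '[0,0,0,0,0,1,0, 0,0,0,0,0,0,0]';python3 -m crank '[0,0,0,0,0,1,0, 0,0,0,0,0,0,0]'; python3 -m crank '[0,0,0,0,0,-30,0, 0,0,0,0,0,-40,0, 0,0,0,0,-60,0,0, 0,0,0,0,-60,0,0,0,0,0,0,0,0,0]'
python3 - <<'E'
from h import *
im=eyes.snapshot("side");t=eyes.snapshot("top")
cv2.imwrite("pics/z3.png",np.hstack([cv2.resize(t[150:240,310:430],(400,300),interpolation=2),cv2.resize(im[190:280,290:410],(400,300),interpolation=2)]))
for c in("top","side"):
    for n in("rim_front_top","rim_back_top","rim_left_top","rim_right_top"):
        for r in spotter.place_of(c,n)[:1]: print(c,n,round(r["p"],2),np.round(r["location"]),np.round(ray(c,r["location"],.076),3))
E
```

```text
clock: 7.35
tool_pos: [0.4957, -0.2406, 0.0665]
orientation: [180.0, 0.0, -31.0]
force: [-0.3, 0.3, 0.0]
opening: 0.0002
gripper_force: 0.0
clock: 7.6
tool_pos: [0.4957, -0.2406, 0.0655]
orientation: [180.0, 0.0, -31.0]
force: [0.2, -0.2, -0.4]
opening: 0.0001
gripper_force: 0.0
clock: 8.22
tool_pos: [0.5595, -0.1349, 0.1356]
orientation: [-180.0, -0.0, -30.8]
force: [0.1, -0.0, -0.1]
opening: 0.0001
gripper_force: 0.0
top rim_front_top 0.48 [366. 204.] [ 0.502 -0.239  0.076]
top rim_back_top 0.5 [383. 184.] [ 0.559 -0.287  0.076]
top rim_left_top 0.45 [352. 182.] [ 0.564 -0.204  0.076]
top rim_right_top 0.59 [396. 207.] [ 0.494 -0.321  0.076]
side rim_front_top 0.65 [324. 232.] [ 0.489 -0.247  0.076]
side rim_back_top 0.85 [368. 227.] [ 0.578 -0.273  0.076]
side rim_left_top 0.69 [368. 230.] [ 0.572 -0.283  0.076]
side rim_right_top 0.64 [346. 253.] [ 0.5   -0.318  0.076]
```

View pics/z3.png

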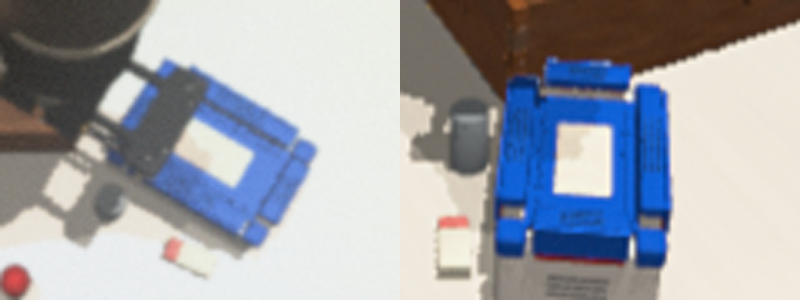

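```bash
python3 - <<'E'
from h import *
a=cv2.imread("pics/side0.png");b=eyes.snapshot("side");cv2.imwrite("pics/side4.png",b)
f=lambda i:cv2.resize(i[200:290,312:378],(396,540),interpolation=0)
cv2.imwrite("pics/z4.png",np.hstack([f(a),f(b)]))
m=eyes.camera_model("side");T=np.linalg.inv(m["extrinsics"])
u=np.array([np.cos(np.radians(-31)),np.sin(np.radians(-31))]);v=np.array([-u[1],u[0]])
for z in(.076,.068):
    for x,y in((-.051,.053),(-.051,-.053),(-.033,-.053),(.051,-.053),(.028,-.076)):
        q=T@np.r_[np.array([.529,-.263])+x*u+y*v,z,1];print(z,x,y,np.round([q[0]/q[2]*m["fx"]+m["cx"],q[1]/q[2]*m["fy"]+m["cy"]],1))
E
```

```text
0.076 -0.051 0.053 [321.3 212.8]
0.076 -0.051 -0.053 [317.9 247.9]
0.076 -0.033 -0.053 [327.2 248.5]
0.076 0.051 -0.053 [371.  251.1]
0.076 0.028 -0.076 [359.2 259.2]
0.068 -0.051 0.053 [321.2 215.7]
0.068 -0.051 -0.053 [317.9 250.8]
0.068 -0.033 -0.053 [327.1 251.4]
0.068 0.051 -0.053 [370.6 254. ]
0.068 0.028 -0.076 [358.9 262.1]
```

View pics/z4.png

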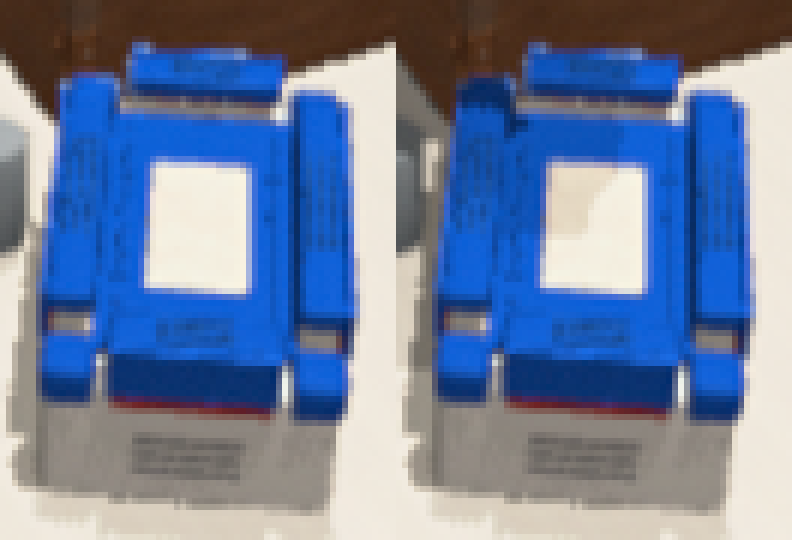

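The two pictures match: all four rims are still raised and nothing has moved. The fingertips therefore passed the rim height without touching, and the gripper body hid them from the camera. I'll turn the gripper 90° so the side camera can see the fingertips.

```bash
python3 -m crank '[0,0,0,0,60,0,0, 0,0,0,0,60,0,0, 0,0,0.17,0,0,0,0, 0,0,0.17,0,0,0,0, 0,0,0.17,0,0,0,0]'; python3 -m crank '[0,0,0.17,0,0,0,0, 0,0,0.17,0,0,0,0, 0,0,0.18,0,0,0,0, 0,0,0.18,0,0,0,0, 0,0,0.18,0,0,0,0]';python3 -m crank '[0,0,0.18,0,0,20,0,0,0,0,0,0,0,0]'
python3 - <<'E'
from h import *
b=eyes.snapshot("side");cv2.imwrite("pics/side5.png",b)
cv2.imwrite("pics/z5.png",cv2.resize(b[130:280,260:440],(720,600),interpolation=2))
o=get_obs();p=o["tool_pos"];print(p,o["joint_pos"])
m=eyes.camera_model("side");T=np.linalg.inv(m["extrinsics"])
for w in([*p,1],[*p[:2],p[2]+.066,1]):
    q=T@np.array(w);x=np.array([q[0]/q[2]*m["fx"]+m["cx"],q[1]/q[2]*m["fy"]+m["cy"]]);print(x,(x-[260,130])*4)
E
```

```text
clock: 9.4
tool_pos: [0.4955, -0.2411, 0.1357]
orientation: [-180.0, -0.0, -60.6]
force: [0.4, 0.6, -0.7]
opening: 0.0002
gripper_force: 0.0
clock: 10.02
tool_pos: [0.4956, -0.2408, 0.1356]
orientation: [-180.0, 0.0, -111.0]
force: [0.9, 0.1, -0.8]
opening: 0.0008
gripper_force: 0.0
clock: 10.28
tool_pos: [0.4945, -0.2406, 0.1144]
orientation: [179.9, -0.0, -121.0]
force: [0.6, -0.7, 0.8]
opening: 0.0003
gripper_force: 0.0
[ 0.49520474 -0.24080893  0.11535387] [-5.54220375e+00  1.32916288e+01 -2.20117780e+01  9.94972758e-03
 -5.47723411e+01 -2.52448711e+01]
[325.4295317  214.45137644] [261.71812679 337.80550577]
[326.35926107 187.48499358] [265.43704429 229.93997432]
```

View pics/z5.png

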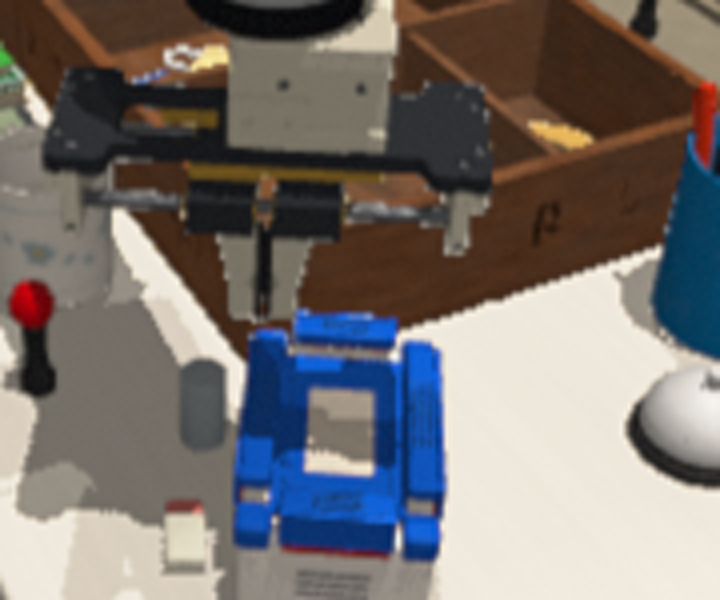

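In this view the closed fingertips end at about (262,318) in the crop, but the reported TCP projects to (262,338). The real tips are therefore about 12 mm above the reported TCP, which explains the missing contact, so contact should come at TCP z ≈ 0.064. I'll go down further, guided by the force.

```bash
python3 -m crank '[0,0,0,0,0,25,0, 0,0,0,0,0,23,0, 0,0,0,0,0,0,0]'; python3 -m crank '[0,0,0,0,0,2,0, 0,0,0,0,0,0,0]';python3 -m crank '[0,0,0,0,0,2,0, 0,0,0,0,0,0,0]'; python3 -m crank '[0,0,0,0,0,1,0, 0,0,0,0,0,0,0]'
```

```text
clock: 10.7
tool_pos: [0.4948, -0.2406, 0.0669]
orientation: [179.9, -0.1, -120.8]
force: [0.0, 0.3, 0.6]
opening: 0.0004
gripper_force: 0.0
clock: 10.95
tool_pos: [0.4964, -0.2408, 0.0666]
orientation: [-179.9, 0.0, -120.9]
force: [-0.5, 0.1, -0.1]
opening: 0.0006
gripper_force: 0.0
clock: 11.2
tool_pos: [0.4957, -0.2406, 0.0638]
orientation: [-180.0, 0.0, -121.0]
force: [-0.6, 1.1, -0.9]
opening: 0.0004
gripper_force: 0.0
clock: 11.45
tool_pos: [0.4957, -0.2406, 0.0625]
orientation: [180.0, -0.0, -121.0]
force: [-0.0, 0.2, 0.2]
opening: 0.0003
gripper_force: 0.0
```

```bash
python3 -m crank '[0,0,0,0,0,1,0, 0,0,0,0,0,0,0]'; python3 -m crank '[0,0,0,0,0,1,0, 0,0,0,0,0,0,0]';python3 -m crank '[0,0,0,0,0,1,0, 0,0,0,0,0,0,0]'|grep -E 'pos|for'; python3 -m crank '[0,0,0,0,0,1,0, 0,0,0,0,0,0,0]'|grep -E 'pos|for'; python3 -m crank '[0,0,0,0,0,1,0, 0,0,0,0,0,0,0]'|grep -E 'pos|for'
python3 - <<'E'
from h import *
b=eyes.snapshot("side")
cv2.imwrite("pics/z6.png",cv2.resize(b[180:280,290:410],(720,600),interpolation=2))
E
```

```text
clock: 11.7
tool_pos: [0.4956, -0.2406, 0.0614]
orientation: [180.0, -0.0, -121.0]
force: [0.3, -0.4, 0.4]
opening: 0.0007
gripper_force: 0.0
clock: 11.95
tool_pos: [0.4957, -0.2406, 0.0605]
orientation: [180.0, -0.0, -121.0]
force: [0.3, -0.3, -0.6]
opening: 0.0003
gripper_force: 0.0
tool_pos: [0.4957, -0.2406, 0.0595]
force: [-0.0, 0.0, 0.0]
gripper_force: 0.0
tool_pos: [0.4956, -0.2406, 0.0585]
force: [-0.5, -0.4, 0.4]
gripper_force: 0.0
tool_pos: [0.4957, -0.2406, 0.0575]
force: [-0.7, 0.3, -0.2]
gripper_force: 0.0
```

View pics/z6.png

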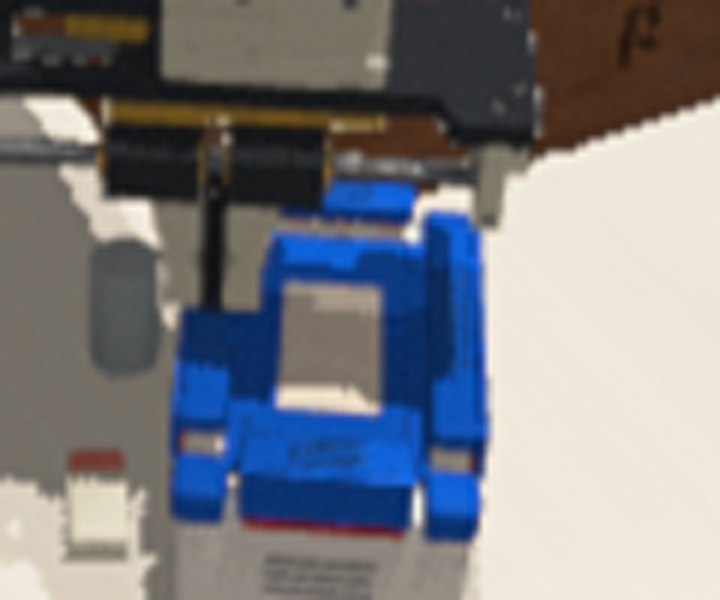

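The tip edge is at crop (212,310), on the middle of the front section but slightly above its surface. Allowing for the near edge of the pad, the tip offset is nearer 20 mm. I'll keep descending until the force rises.

```bash
python3 -m crank '[0,0,0,0,0,1,0, 0,0,0,0,0,0,0]'|grep -E 'pos|^for'; python3 -m crank '[0,0,0,0,0,1,0, 0,0,0,0,0,0,0]'|grep -E 'pos|^for';python3 -m crank '[0,0,0,0,0,1,0, 0,0,0,0,0,0,0]'|grep -E 'pos|^for'; python3 -m crank '[0,0,0,0,0,1,0, 0,0,0,0,0,0,0]'|grep -E 'pos|^for'
```

```text
tool_pos: [0.4957, -0.2406, 0.0565]
force: [-0.2, 0.6, 0.1]
tool_pos: [0.4956, -0.2406, 0.0555]
force: [0.8, 0.3, -0.7]
tool_pos: [0.4957, -0.2406, 0.0545]
force: [1.0, -0.6, 1.4]
tool_pos: [0.4957, -0.2406, 0.0535]
force: [-0.1, -0.0, -0.1]
```

```bash
python3 -m crank '[0,0,0,0,0,1,0, 0,0,0,0,0,0,0]'|grep -E 'pos|^for'; python3 -m crank '[0,0,0,0,0,1,0, 0,0,0,0,0,0,0]'|grep -E 'pos|^for'
```

```text
tool_pos: [0.4958, -0.2406, 0.0529]
force: [-1.1, 0.5, 4.6]
tool_pos: [0.4957, -0.2406, 0.0516]
force: [-0.6, 0.5, 3.7]
```

Contact came at TCP z ≈ 0.0533 (4.6 N), so the tip offset is about 23 mm. I'll carry on through the snap.

```bash
python3 -m crank '[0,0,0,0,0,1.5,0, 0,0,0,0,0,0,0]'|grep -E 'pos|^for'; python3 -m crank '[0,0,0,0,0,1.5,0, 0,0,0,0,0,0,0]'|grep -E 'pos|^for';python3 -m crank '[0,0,0,0,0,1,0, 0,0,0,0,0,0,0]'|grep -E 'pos|^for'
```

```text
tool_pos: [0.4956, -0.2406, 0.0497]
force: [-0.5, 1.5, 0.6]
tool_pos: [0.4956, -0.2406, 0.0482]
force: [-0.3, -1.0, 0.6]
tool_pos: [0.4956, -0.2406, 0.0474]
force: [-0.2, -0.6, 0.6]
```

```bash
python3 -m crank '[0,0,0,0,0,-12,0, 0,0,0,0,0,-12,0, 0,0,0,0,0,0,0]'|grep -E 'clock|pos|^for'; python3 t.py
```

```text
clock: 15.38
tool_pos: [0.4969, -0.2408, 0.0733]
force: [-0.7, 0.2, -0.3]
front [ 0.493 -0.241] [ 2.5  3.  -2.7]
back [ 0.565 -0.285] [  2.5 -81.   -2.5]
left [ 0.564 -0.206] [-64.5 -39.   -2.5]
right [ 0.494 -0.32 ] [ 69.5 -39.   -2.7]
```

```bash
python3 -m crank '[0,0,0,35,-20,0,0, 0,0,0,34,-19,0,0, 0,0,0,0,0,8,0,0,0,0,0,0,8,0, 0,0,0,0,0,0,0]'|grep -E 'clock|pos|^for';python3 -m crank '[0,0,0,0,0,2,0, 0,0,0,0,0,2,0, 0,0,0,0,0,0,0]'|grep -E 'clock|pos|^for';python3 -m crank '[0,0,0,0,0,1,0, 0,0,0,0,0,1,0, 0,0,0,0,0,0,0]'|grep -E 'clock|pos|^for';python3 -m crank '[0,0,0,0,0,1,0, 0,0,0,0,0,1,0, 0,0,0,0,0,0,0]'|grep -E 'clock|pos|^for'
```

```text
clock: 16.0
tool_pos: [0.4929, -0.319, 0.0547]
force: [0.5, 0.2, 0.2]
clock: 16.38
tool_pos: [0.494, -0.3195, 0.0519]
force: [0.1, 2.5, 3.3]
clock: 16.75
tool_pos: [0.4933, -0.3199, 0.0492]
force: [-0.2, -0.3, -0.2]
clock: 17.12
tool_pos: [0.4935, -0.3198, 0.0474]
force: [-0.4, -0.4, -0.3]
```

Right rim: contact, then the force dropped to zero. Next are the back and left rims.

```bash
python3 -m crank '[0,0,0,0,0,-24,0, 0,0,0,-33,-21,0,0, 0,0,0,-34,-21,0,0, 0,0,0,0,0,8,0,0,0,0,0,0,8,0]'|grep -E 'clock|pos|^for';python3 -m crank '[0,0,0,0,0,2,0, 0,0,0,0,0,2,0, 0,0,0,0,0,0,0]'|grep -E 'clock|pos|^for';python3 -m crank '[0,0,0,0,0,1,0, 0,0,0,0,0,1,0, 0,0,0,0,0,0,0]'|grep -E 'clock|pos|^for';python3 -m crank '[0,0,0,0,0,1,0, 0,0,0,0,0,1,0, 0,0,0,0,0,0,0]'|grep -E 'clock|pos|^for'
```

```text
clock: 17.75
tool_pos: [0.5635, -0.2838, 0.0547]
force: [-0.6, -0.4, -0.3]
clock: 18.12
tool_pos: [0.5633, -0.2843, 0.0517]
force: [-2.0, 0.8, 3.6]
clock: 18.5
tool_pos: [0.5642, -0.2842, 0.0493]
force: [-0.4, 0.8, -0.5]
clock: 18.88
tool_pos: [0.5641, -0.284, 0.0474]
force: [1.1, 0.2, -0.2]
```

```bash
python3 -m crank '[0,0,0,0,0,-24,0, 0,0,0,-33,21,0,0, 0,0,0,-34,21,0,0, 0,0,0,0,0,8,0,0,0,0,0,0,8,0]'|grep -E 'clock|pos|^for';python3 -m crank '[0,0,0,0,0,2,0, 0,0,0,0,0,2,0, 0,0,0,0,0,0,0]'|grep -E 'clock|pos|^for';python3 -m crank '[0,0,0,0,0,1,0, 0,0,0,0,0,1,0, 0,0,0,0,0,0,0]'|grep -E 'clock|pos|^for';python3 -m crank '[0,0,0,0,0,1,0, 0,0,0,0,0,1,0, 0,0,0,0,0,0,0]'|grep -E 'clock|pos|^for'
```

```text
clock: 19.5
tool_pos: [0.5628, -0.2049, 0.0554]
force: [-0.1, 0.0, 0.5]
clock: 19.88
tool_pos: [0.5624, -0.2055, 0.0515]
force: [-1.9, 0.3, 2.1]
clock: 20.25
tool_pos: [0.5626, -0.205, 0.0493]
force: [-0.1, -0.5, -0.0]
clock: 20.62
tool_pos: [0.5625, -0.2049, 0.0474]
force: [0.2, -0.0, 0.2]
```

```bash
python3 -m crank '[0,0,0,0,0,-40,0, 0,0,0,0,0,-60,0, 0,0,0,0,0,-60,0, 0,0,0,-55,0,0,0, 0,0,0,-55,0,0,0]'|grep -E 'clock|pos|^for'; python3 -m crank '[0,0,0,-55,0,0,0, 0,0,0,-55,0,0,0, 0,0,0,0,0,0,0]'|grep -E 'clock|pos|^for'
python3 - <<'E'
from h import *
a=cv2.imread("pics/side0.png");b=eyes.snapshot("side");t=eyes.snapshot("top")
f=lambda i:cv2.resize(i[195:290,295:378],(398,456),interpolation=2)
cv2.imwrite("pics/z7.png",np.hstack([f(b),cv2.copyMakeBorder(cv2.resize(t[150:260,310:420],(398,398),interpolation=2),0,58,0,0,0)]))
h=lambda i:((i[...,2]>110)&(i[...,1]<70)&(i[...,0]<90))[200:285,312:378].sum()
print("red px",h(a),h(b))
E
```

```text
clock: 21.25
tool_pos: [0.6201, -0.11, 0.2091]
force: [0.3, -1.1, 0.0]
clock: 21.62
tool_pos: [0.6772, -0.0131, 0.2065]
force: [-0.1, -0.8, -0.4]
red px 9 0
```

View pics/z7.png

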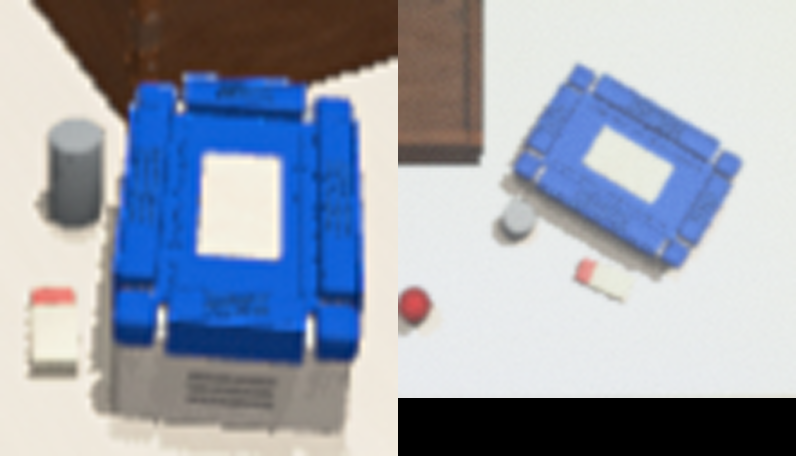

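The picture shows all four sections flush. The wide gaps at the section ends and under the left section have closed, and no red shows on the right side at (235,360). The coin roll, eraser and stamp are where they were, and the arm is clear.

```bash
python3 -c "
from plant import ctrl
print(ctrl.close_job())"
```

```text
the job is handed in; nothing more can be done
None
```

All four rim sections were pressed shut (no red line visible in the last side picture), the coin roll, eraser and stamp look unmoved, the arm is clear, and the job was handed in at about 22 s.

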